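Fetch the tip box from behind the reagent bottles

TASK

The yellow tip box is wanted on the green work pad, but two reagent bottles stand right in front of it on the white storage tray. First move both bottles onto the black mat, leaving the box on its tray meanwhile; then set the tip box in the middle of the green pad, square with it (long side along the pad's long side); and only then put each bottle back on the tray where it itself stood before. Keep everything upright and do not disturb the cream beaker or the orange tube rack.

Things in the scene. Friction and masses are not known exactly. Their poses are not given: they have to be found in the camera images.
- blue_bottle: clear round reagent bottle with a blue screw cap and a white label, 106 mm tall: body diameter 46 mm up to 58 mm height, sloping shoulder up to 72 mm, blue cap of diameter 30 mm from 80 to 106 mm height (the cap is rigid and good to grip from above). 90 g nominal, loose. Origin: centre of its underside, z up along the bottle.
- red_bottle: amber round reagent bottle with a red screw cap and a white label; same shape, size and mass as the blue-capped one. Origin: centre of its underside, z up along the bottle.
- tip_box: yellow closed pipette-tip box with a white dotted top, a solid block 60 mm (its x) by 100 mm (its y) by 46 mm high, 140 g nominal, loose. It stands on the far half of the tray, its near long face about 10 mm behind the bottles. Grip it across the 60 mm. Origin: centre of its underside.
- tray: white storage tray, a fixed plate 160 mm (its x) by 150 mm (its y), 6 mm thick; its x points away from the robot (within 0.25 rad). Two round grey marks, 42 mm to the near side of its middle and 30 mm to each side, lie under the bottles (either bottle on either mark); a grey rectangle 26 mm to the far side lies under the box. Origin: centre of its underside, on the work surface.
- mat: plain black mat where the bottles wait, fixed, 130 mm (its x) by 170 mm (its y), 4 mm thick; room for both bottles side by side along its y. Origin: centre of its underside, on the work surface.
- pad: green work pad, fixed, 130 mm (its x) by 170 mm (its y), 4 mm thick, with a white rectangular outline (74 by 114 mm) around its middle where the box goes, the box's long side along the pad's y. Origin: centre of its underside, on the work surface.
- beaker: cream open beaker, rim diameter 84 mm, 110 mm tall, a bystander to leave alone. Origin: centre of its underside.
- tube_rack: orange rack of small white tubes, 60 by 100 mm, 46 mm high with the tubes, a bystander to leave alone. Origin: centre of its underside.
There are look-alikes about, which are no part of the job. What is shaped like the tip_box but purple is not meant.

How it is judged:
By the outcome, as a careful person would: the job done as asked, in the order asked, and still so for the second after the job is handed in, with the robot touching nothing.
It also fails if it takes over 122 s, if anything falls off the work surface, if the arm or the gripper's body presses on something with over 40 N, if the wrist force passes 120 N, or if a joint passes its speed limit or range.

ROBOT

A 6-joint arm with a two-finger parallel gripper is mounted at the origin on the work surface. World frame = base frame: x ahead of the robot, y to its left, z up, the work surface at z = 0. Lengths are in m, angles in rad, forces in N, time in s.
With the tool pointing down it reaches from about 0.25 to 0.775 m from the base axis. Payload 8.9 kg.
Tool frame: the origin (TCP) lies midway between the tips of the shut fingers; the grasp point (between the pads) lies 19 mm behind it (bot.pinch_z is the distance from the TCP to the grasp point, in m); z points along the fingers, y is the line along which they close (so a half turn about z gives the same grasp; the last joint's range is limited). The gripper opens to 85 mm and grips with 20 to 120 N. Pads are 22 mm wide; open, the fingers measure 114 mm over their backs; the gripper's body (76 mm by 85 mm) begins 54 mm behind the grasp point. The pads swing forward as they close: fully open they stand 13 mm farther back than shut.
Start: joints at [1.065, 0.291, -0.153, 1.127, 0, 1.431], TCP at [0.188, 0.49, 0.231] pointing down, gripper open.
Joint ranges: [-2.52, 2.52], [-0.91, 1.74], [-1.3, 1.37], [-1.96, 2.02], [-1.52, 1.47], [-3.14, 3.14]. Speed limits (rad/s): [2.22, 2.22, 2.79, 3.14, 3.14, 3.14].

INTERFACE

Orientations are given as a unit quaternion [w, x, y, z].
In Python, from workcell import bot gives the robot as it stands.
- The arm moves only by the shell command python3 -m inch 'ROWS'. ROWS is a JSON object of lists of equal length, an entry for each row: "angular": the turn, a rotation vector about the world's x, y, z in degrees, a list of three; "dp": the shift along the world's x, y, z in cm, a list of three; "gripper": the finger opening in cm, from 0 to 8.54. In form: {"angular": [[rx, ry, rz], ...], "dp": [[tx, ty, tz], ...], "gripper": [gripper, ...]}. A call has 1 to 12 rows; each row is the pose to reach, as a shift and turn from the pose commanded when the call began; what a row does not reach only later rows make up. A row lasts 1/8 s, in which the tool goes at most 62.5 mm and 10.7 degrees, less where a joint would pass 70% of its speed; a pose out of reach is approached as far as the arm can. A call with a gripper value outside its range is refused whole. The fingers move at their own pace and stop on an object; the grip force is fixed at half the most. Time passes only in rows, so rows that repeat a pose let the fingers close. It gives the time, the measured TCP pose, the force, the opening and the grip force at its end, in the units of the state.
- bot.sense(): the state, without advancing time (a new reading comes with each control period).
- bot.snapshot(name): name is "scene" or "top" or "wrist"; returns the picture (384x512x3 uint8, red, green, blue); there is no depth.
- bot.camera_info(name): a dict with "camera_matrix" (3x3 intrinsics, pixels), "rvec" (rotation vector, rad) and "tvec" (3), from world to camera coordinates, as OpenCV has them. Camera axes: x right, y down, z forward; pixel columns grow to the right and rows downward; lengths in m; the calibration is good to about 2 mm. A picture is of the moment at which its call begins: read the wrist's pose just before it. camera_info takes no time and is no camera call; for the wrist camera it gives the pose at the moment of the call.
- bot.sign_off(): hands the job in; it is judged then, once.
The state is a dict: "time_s": time; "qpos": joint angles; "dq": joint speeds; "joint_torque": joint torques, N m; "eef_pos": TCP position; "orientation": TCP orientation; "force": force on the tool from outside, world axes, zero at the start; "wrist_torque": the same for the moment, N m; "grip_width": finger opening in m; "gripper_force": force on a finger pad.
Only numpy, scipy, OpenCV 4.12 (cv2) and the standard library are available. Lean on these libraries where they do the work, as an engineer would, in place of code of your own. Each camera call takes 0.05 s, during which the arm holds its last target. There are 200 camera calls.

## Working session

There is one attempt and no reset: what is moved stays moved. The work goes in short steps, Python scripts to look and compute and a shell command to move; the robot and the scene stay as the last step left them, time stands still between calls to the robot, and variables do not carry over. Pictures are saved under pics/ and viewed, at most 14 in all, crops included, and the job is handed in when it is done.

```bash
mkdir -p pics
python3 - <<'E'
from workcell import bot
import cv2,numpy as np
for n in("scene","top"):
    im=bot.snapshot(n); np.save(f"pics/{n}.npy",im); cv2.imwrite(f"pics/{n}0.png",im[:,:,::-1])
    c=bot.camera_info(n); R=cv2.Rodrigues(np.array(c["rvec"]))[0]; print(n,np.array(c["camera_matrix"]).round(1).tolist(),(-R.T@np.array(c["tvec"]).ravel()).round(3),R.round(2).tolist())
s=bot.sense(); print({k:np.round(v,3).tolist() for k,v in s.items()},bot.pinch_z)
E
```

```text
scene [[370.2, 0.0, 254.4], [0.0, 370.2, 191.2], [0.0, 0.0, 1.0]] [ 1.103 -0.138  0.954] [[0.37, 0.93, -0.0], [0.79, -0.32, -0.52], [-0.49, 0.19, -0.85]]
top [[357.5, 0.0, 253.7], [0.0, 357.5, 188.8], [0.0, 0.0, 1.0]] [0.416 0.075 0.983] [[0.03, -1.0, 0.01], [-0.98, -0.03, -0.19], [0.19, -0.0, -0.98]]
{'time_s': 0.1, 'qpos': [1.065, 0.291, -0.154, 1.127, 0.0, 1.431], 'dq': [-0.0, 0.0, 0.001, -0.0, 0.0, 0.001], 'joint_torque': [0.002, -53.798, 33.192, 0.009, -0.0, 0.0], 'eef_pos': [0.188, 0.49, 0.231], 'orientation': [-0.0, 0.182, 0.983, -0.001], 'force': [-0.431, 0.209, -0.537], 'wrist_torque': [-0.026, -0.031, 0.001], 'gripper_force': 0.0, 'grip_width': 0.085} 0.0187
```

View pics/top0.png

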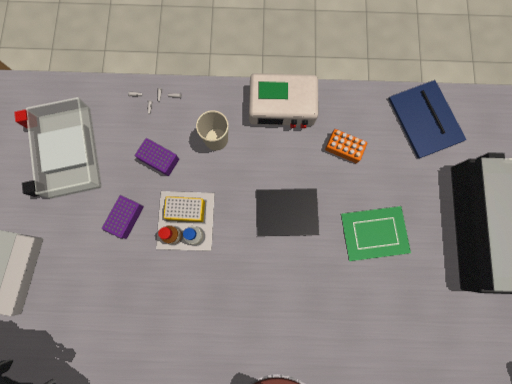

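View pics/scene0.png

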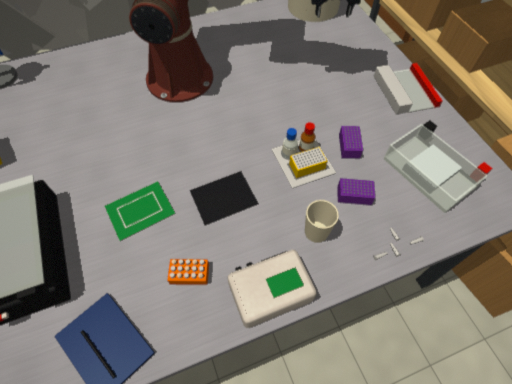

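The top view shows the tray around pixel (186,220) with the red cap at (166,234), the blue cap at (190,234) and the box at (184,209). The mat is at (287,212), the pad at (376,233), the beaker at (212,130) and the rack at (347,146). Purple decoys sit at (157,157) and (122,217). Next I'll measure by colour masks and ray casting.

```bash
cat > h.py <<'E'
from workcell import bot
import cv2,numpy as np
def cam(n):
    c=bot.camera_info(n); R=cv2.Rodrigues(np.array(c["rvec"],float))[0]
    return np.array(c["camera_matrix"]),R,np.array(c["tvec"]).ravel()
def ray(C,px,z):
    K,R,t=C; px=np.atleast_2d(px).astype(float)
    d=np.c_[px,np.ones(len(px))]@np.linalg.inv(K).T@R; o=-R.T@t
    return (o+d*((z-o[2])/d[:,2])[:,None])[:,:2]
def proj(C,P):
    K,R,t=C; p=K@(R@np.array(P)+t); return p[:2]/p[2]
def blob(im,f,roi):
    """largest contour of mask f(hsv) within roi x0,y0,x1,y1"""
    hsv=cv2.cvtColor(im,cv2.COLOR_RGB2HSV).astype(int); m=f(hsv[...,0],hsv[...,1],hsv[...,2]).astype(np.uint8)
    q=np.zeros_like(m); x0,y0,x1,y1=roi; q[y0:y1,x0:x1]=m[y0:y1,x0:x1]
    cs=cv2.findContours(q,cv2.RETR_EXTERNAL,cv2.CHAIN_APPROX_NONE)[0]
    return max(cs,key=cv2.contourArea)[:,0]
def rect(C,c,z):
    """min-area rectangle in world plane z: centre, sides mm, angle deg of the long side"""
    P=ray(C,c,z); r=cv2.minAreaRect((P*1000).astype(np.float32)); b=cv2.boxPoints(r)
    e=[b[1]-b[0],b[2]-b[1]]; e=max(e,key=np.linalg.norm)
    return np.round(np.array(r[0]),1),np.round(r[1],1),round((np.degrees(np.arctan2(e[1],e[0])))%180,1)
RED=lambda h,s,v:((h<4)|(h>175))&(s>200)&(v>90)
BLUE=lambda h,s,v:(h>105)&(h<125)&(s>170)&(v>70)
YEL=lambda h,s,v:(h>20)&(h<32)&(s>150)&(v>120)
GRN=lambda h,s,v:(h>50)&(h<80)&(s>150)
BLK=lambda h,s,v:(v<45)
WHT=lambda h,s,v:(v>185)&(s<40)
E
python3 - <<'E'
from h import *
T=np.load("pics/top.npy");C=cam("top")
S=np.load("pics/scene.npy");D=cam("scene")
print("pad",rect(C,blob(T,GRN,(330,190,420,270)),.004))
print("mat",rect(C,blob(T,BLK,(240,170,335,250)),.004))
print("tray",rect(C,blob(T,lambda h,s,v:((v>140)&(s<40))|(s>120),(150,185,222,255)),.006))
print("box",rect(C,blob(T,lambda h,s,v:YEL(h,s,v),(155,190,215,225)),.052))
print("boxS",rect(D,blob(S,YEL,(275,140,335,185)),.04))
for n,f,r,q in(("red",RED,(155,222,180,248),(298,118,320,138)),("blue",BLUE,(178,222,205,248),(280,122,302,145))):
    a=blob(T,f,r);b=blob(S,f,q)
    for C_,c in((C,a),(D,b)):
        (x,y),rad=cv2.minEnclosingCircle(c.astype(np.float32)); m=c.mean(0)
        print(n,len(c),(round(x,1),round(y,1)),round(rad,1),ray(C_,m,.099).round(4))
print("padS",rect(D,blob(S,GRN,(95,175,185,245)),.004)); print("matS",rect(D,blob(S,BLK,(185,165,265,230)),.004))
v=cv2.resize(T[180:260,140:230],None,fx=8,fy=7,interpolation=cv2.INTER_NEAREST);cv2.imwrite("pics/crop1.png",v[:,:,::-1])
E
```

```text
Traceback (most recent call last):
  File "h.py", line 17, in blob
    return max(cs,key=cv2.contourArea)[:,0]
           ~~~^^^^^^^^^^^^^^^^^^^^^^^^
ValueError: max() iterable argument is empty
```

Run:
```python
from h import *
T=np.load("pics/top.npy");S=np.load("pics/scene.npy")
H=cv2.cvtColor(T,cv2.COLOR_RGB2HSV);HS=cv2.cvtColor(S,cv2.COLOR_RGB2HSV)
print(T.dtype,T.shape)
for x,y in((350,220),(287,212),(165,234),(190,233),(168,217),(165,198),(184,245),(230,200)):print((x,y),T[y,x],H[y,x])
for x,y in((125,200),(224,198),(309,128),(291,134),(312,171),(330,178),(270,190)):print((x,y),S[y,x],HS[y,x])
v=cv2.resize(T[180:260,140:230],None,fx=8,fy=7,interpolation=cv2.INTER_NEAREST);cv2.imwrite("pics/crop1.png",v[:,:,::-1])
```

```text
uint8 (384, 512, 3)
(350, 220) [ 65 149  84] [ 67 144 149]
(287, 212) [65 63 62] [10 12 65]
(165, 234) [192  39  32] [  1 213 192]
(190, 233) [ 39  87 162] [108 194 162]
(168, 217) [214 181 112] [ 20 122 214]
(165, 198) [177 153  98] [ 21 114 177]
(184, 245) [199 190 182] [ 14  22 199]
(230, 200) [146 139 139] [  0  12 146]
(125, 200) [ 22 128  53] [ 69 211 128]
(224, 198) [32 32 31] [30  8 32]
(309, 128) [193  17   2] [  2 252 193]
(291, 134) [ 21  79 157] [107 221 157]
(312, 171) [104  85   0] [ 25 255 104]
(330, 178) [157 153 151] [ 10  10 157]
(270, 190) [157 153 151] [ 10  10 157]
```

View pics/crop1.png

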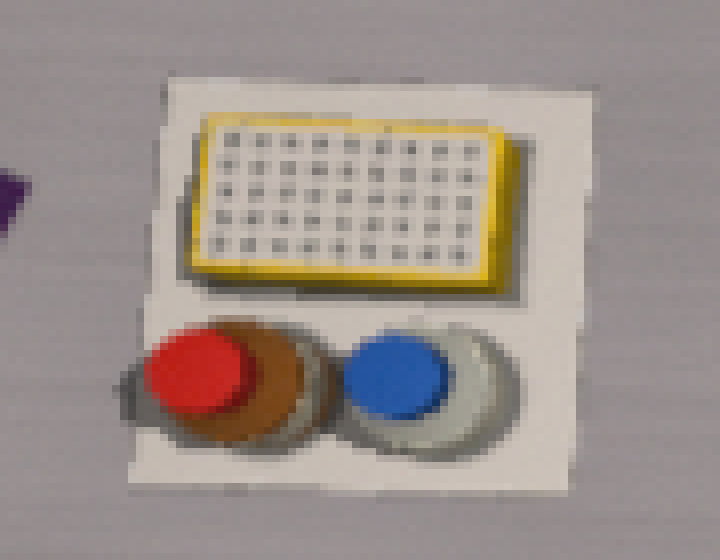

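The crop shows the tray's corners clearly. The red cap is at crop (200,370), the blue cap at (395,375), and the box top's yellow edge frame spans about (205,115) to (505,270). I'll loosen the thresholds, since the top view is hazy.

```bash
sed -i 's/^RED.*/RED=lambda h,s,v:((h<5)|(h>174))\&(s>175)\&(v>90)/;s/^BLUE.*/BLUE=lambda h,s,v:(h>100)\&(h<125)\&(s>130)\&(v>70)/;s/^YEL.*/YEL=lambda h,s,v:(h>17)\&(h<34)\&(s>95)\&(v>60)/;s/^GRN.*/GRN=lambda h,s,v:(h>50)\&(h<85)\&(s>80)/;s/^BLK.*/BLK=lambda h,s,v:(v<90)/' h.py
cat > m.py <<'E'
from h import *
T=np.load("pics/top.npy");C=cam("top")
S=np.load("pics/scene.npy");D=cam("scene")
print("pad",rect(C,blob(T,GRN,(330,190,420,270)),.004))
print("mat",rect(C,blob(T,BLK,(240,170,335,250)),.004))
print("tray",rect(C,blob(T,lambda h,s,v:(v>168)|(s>90),(150,185,222,255)),.006))
def ibox(c,z,C):return rect(C,c,z)
print("box(dots top)",rect(C,blob(T,lambda h,s,v:(s>75)&(v>130),(155,190,215,219)),.052))
for n,f,r,q in(("red",RED,(155,222,180,248),(298,118,320,138)),("blue",BLUE,(178,222,205,248),(280,122,302,145))):
  for C_,I,ro,k in((C,T,r,.103),(D,S,q,.099)):
    c=blob(I,f,ro); (x,y),rad=cv2.minEnclosingCircle(c.astype(np.float32))
    m=cv2.moments(c[:,None]); m=np.array([m["m10"],m["m01"]])/m["m00"]
    print(n,len(c),(round(x,1),round(y,1)),round(rad,1),m.round(1),ray(C_,m,k).round(4))
print("padS",rect(D,blob(S,GRN,(95,175,185,245)),.004)); print("matS",rect(D,blob(S,BLK,(185,165,265,230)),.004))
E
python3 m.py
```

```text
pad (array([ 494.8, -260.9]), array([129.3, 168.9]), np.float32(98.9))
mat (array([545.7, -19.3]), array([127.6, 170.2]), np.float32(91.7))
tray (array([514. , 258.3]), array([147.9, 160.3]), np.float32(179.8))
box(dots top) (array([542.1, 256.1]), array([103.2,  59.6]), np.float32(88.4))
red 33 (164.6, 233.0) 6.7 [164.9 232.9] [[0.4719 0.2877]]
red 28 (309.5, 128.0) 5.6 [309.1 127.8] [[0.4701 0.291 ]]
blue 32 (189.0, 234.0) 6.3 [189.1 233.6] [[0.4718 0.2286]]
blue 30 (291.0, 133.5) 5.9 [291.  133.5] [[0.47   0.2307]]
padS (array([ 494.7, -259.9]), array([129.2, 169. ]), np.float32(99.0))
matS (array([545.9, -17.8]), array([128.9, 168.8]), np.float32(92.8))
```

The two views agree to about 2 mm:

| Item | Position (mm) | Notes |
|---|---|---|
| Blue bottle | (471, 229.5) | |
| Red bottle | (471, 289) | |
| Box | (541, 256) | |
| Tray | (514, 258) | |
| Mat | (546, -18.5) | turned about 2° |
| Pad | (495, -260.5) | turned 9° |

Moving over the blue bottle with the fingers closing along x.

```bash
python3 -m inch '{"angular":[[0,0,-9],[0,0,-18],[0,0,-27],[0,0,-36],[0,0,-45],[0,0,-54],[0,0,-63],[0,0,-69],[0,0,-69],[0,0,-69]],"dp":[[3.2,-2.9,0],[7,-6.4,0],[10.8,-9.9,0],[14.6,-13.4,0],[18.4,-16.9,0],[22.2,-20.4,0],[26,-23.9,0],[28.3,-26,0],[28.3,-26,0],[28.3,-26,0]],"gripper":[8.5,8.5,8.5,8.5,8.5,8.5,8.5,8.5,8.5,8.5]}'
cat > w.py <<'E'
from h import *
import sys
s=bot.sense(); C=cam("wrist"); im=bot.snapshot("wrist"); np.save("pics/wrist.npy",im)
cv2.imwrite(f"pics/{sys.argv[1]}.png",im[:,:,::-1])
w,x,y,z=s["orientation"]; print(s["time_s"],np.round(s["eef_pos"],4),"yang",np.degrees(np.arctan2(1-2*(x*x+z*z),2*(x*y-w*z))).round(2),"cam",(-C[1].T@C[2]).round(3),C[1].round(2).tolist())
E
python3 w.py w1
```

```text
time_s: 1.35
eef_pos: [0.4707, 0.2303, 0.231]
orientation: [-0.0, 0.707, 0.707, -0.0]
force: [-0.2, 0.5, -1.1]
grip_width: 0.0852
gripper_force: 0.0
1.35 [0.4707 0.2303 0.231 ] yang 0.05 cam [0.471 0.31  0.374] [[1.0, 0.0, -0.0], [0.0, -0.95, 0.31], [-0.0, -0.31, -0.95]]
```

View pics/w1.png

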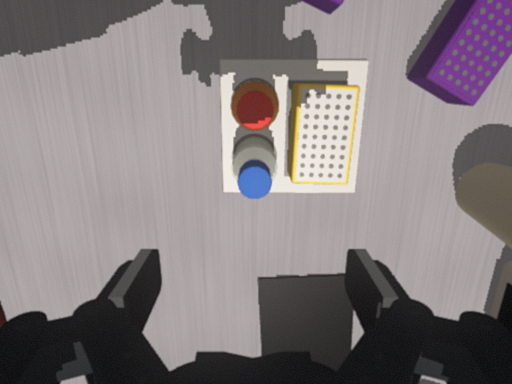

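The wrist view shows the blue cap at (254,182), the red cap at (255,108), the box at (325,135) and the tray spanning (222,60) to (367,192). Computing positions from it.

Run:
```python
from h import *
im=np.load("pics/wrist.npy");C=cam("wrist")
for n,f,r,z in(("red",RED,(230,70,280,135),.112),("blue",BLUE,(230,150,280,205),.100)):
    c=blob(im,f,r); m=cv2.moments(c[:,None]); m=np.array([m["m10"],m["m01"]])/m["m00"]
    print(n,c.min(0),c.max(0),m.round(1),ray(C,m,z).round(4), ray(C,[[c[:,0].min(),m[1]],[c[:,0].max(),m[1]]],z).round(4).tolist())
c=blob(im,lambda h,s,v:((v>190)|(s>80)),(212,50,375,200)); print("tray",rect(C,c,.006))
c=blob(im,lambda h,s,v:(h>15)&(h<34)&(s>70)&(v>60),(285,78,365,190)); print("box",rect(C,c,.052),c.min(0),c.max(0))
H=cv2.cvtColor(im,cv2.COLOR_RGB2HSV)
P=np.array([[359,86],[295,86],[292,182],[349,185]]);print(ray(C,P,.052).round(4).tolist())
P=np.array([[221,60],[367,60],[355,192],[223,192]]);print(ray(C,P,.006).round(4).tolist())
```

```text
red [243 118] [270 128] [262.9 121.7] [[0.4784 0.2801]] [[0.4625, 0.28], [0.4842, 0.2801]]
blue [238 166] [270 197] [254.2 181.5] [[0.4718 0.2264]] [[0.4574, 0.2263], [0.4858, 0.2264]]
tray (array([513.9, 254.4]), array([159.6, 154.8]), np.float32(0.2))
box (array([538.4, 259.5]), array([99.8, 64.3]), np.float32(88.4)) [288  83] [359 184]
[[0.5713, 0.3071], [0.5104, 0.3069], [0.5115, 0.2113], [0.5713, 0.2083]]
[[0.4363, 0.3325], [0.5914, 0.333], [0.5938, 0.1849], [0.4347, 0.1843]]
```

```bash
python3 -m inch '{"angular":[[0,0,0],[0,0,0],[0,0,0],[0,0,0],[0,0,0],[0,0,0],[0,0,0],[0,0,0],[0,0,0],[0,0,0],[0,0,0]],"dp":[[0.1,-0.2,-4],[0.1,-0.2,-8],[0.1,-0.2,-12],[0.1,-0.2,-14],[0.1,-0.2,-15.2],[0.1,-0.2,-15.2],[0.1,-0.2,-15.2],[0.1,-0.2,-15.2],[0.1,-0.2,-15.2],[0.1,-0.2,-15.2],[0.1,-0.2,-15.2]],"gripper":[8.5,8.5,8.5,8.5,8.5,8.5,2,2,2,2,2]}'
```

```text
time_s: 2.78
eef_pos: [0.4726, 0.2282, 0.08]
orientation: [0.0, 0.707, 0.707, 0.0]
force: [-2.5, -1.0, 5.2]
grip_width: 0.0285
gripper_force: 58.7
```

```bash
python3 -m inch '{"angular":[[0,0,0],[0,0,0],[0,0,0],[0,0,0],[0,0,0],[0,0,0],[0,0,0],[0,0,0],[0,0,0],[0,0,0],[0,0,0],[0,0,0]],"dp":[[0,0,2],[0,0,5],[0,0,8],[0.5,-2,8],[1.3,-5,8],[2.3,-9,8],[3.5,-13.5,8],[4.7,-18,8],[5.9,-22.5,8],[6.8,-26,8],[7.3,-28,8],[7.5,-28.7,8]],"gripper":[2,2,2,2,2,2,2,2,2,2,2,2]}'
python3 -m inch '{"angular":[[0,0,0],[0,0,0],[0,0,0],[0,0,0],[0,0,0],[0,0,0],[0,0,0]],"dp":[[0,0,-2],[0,0,-4.5],[0,0,-6.5],[0,0,-7.5],[0,0,-8],[0,0,-8.1],[0,0,-8.1]],"gripper":[2,2,2,2,2,2,2]}'
```

```text
time_s: 4.28
eef_pos: [0.5473, -0.0595, 0.1592]
orientation: [-0.0, 0.708, 0.707, 0.0]
force: [0.4, 0.0, -0.9]
grip_width: 0.0282
gripper_force: 59.3
time_s: 5.15
eef_pos: [0.5477, -0.0589, 0.0789]
orientation: [0.0, 0.707, 0.707, 0.0]
force: [0.9, 0.6, -0.9]
grip_width: 0.0287
gripper_force: 59.3
```

```bash
python3 w.py w2; python3 -c "
from workcell import bot;print(bot.sense()['force'],bot.sense()['grip_width'])"
```

```text
5.15 [ 0.5477 -0.0589  0.0789] yang -0.01 cam [0.548 0.02  0.221] [[1.0, 0.0, 0.0], [0.0, -0.95, 0.31], [0.0, -0.31, -0.95]]
[-0.1815058  -0.01493389 -0.41109642] 0.028376018797770377
```

View pics/w2.png

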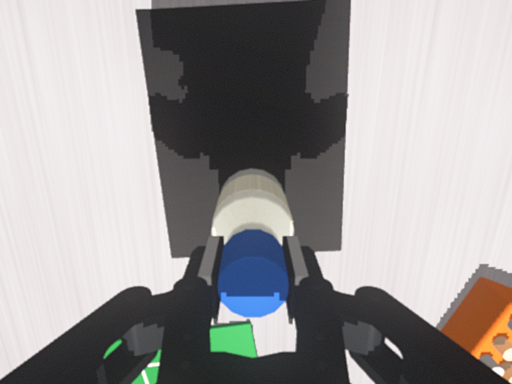

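The wrist view shows the blue bottle held upright above the mat's near end; the mat's right edge is at row ~255, beyond the bottle. I'll lower the last millimetre and release.

```bash
python3 -m inch '{"angular":[[0,0,0],[0,0,0]],"dp":[[0,0,-0.1],[0,0,-0.15]],"gripper":[2,2]}'
python3 -m inch '{"angular":[[0,0,0],[0,0,0],[0,0,0],[0,0,0],[0,0,0],[0,0,0],[0,0,0],[0,0,0]],"dp":[[0,0,0],[0,0,0],[0,0,0],[0,0,0],[0,0,2],[0,0,5],[0,0,8],[0,0,12]],"gripper":[5,7,8.5,8.5,8.5,8.5,8.5,8.5]}'
```

```text
time_s: 5.45
eef_pos: [0.5477, -0.0591, 0.0779]
orientation: [0.001, 0.707, 0.707, 0.0]
force: [-3.8, 0.7, 13.6]
grip_width: 0.0287
gripper_force: 60.7
time_s: 6.45
eef_pos: [0.5467, -0.0588, 0.1973]
orientation: [-0.001, 0.707, 0.707, -0.0]
force: [0.7, 0.3, 0.3]
grip_width: 0.0847
gripper_force: 0.0
```

```bash
python3 -m inch '{"angular":[[0,0,0],[0,0,0],[0,0,0],[0,0,0],[0,0,0],[0,0,0],[0,0,0],[0,0,0],[0,0,0]],"dp":[[-0.6,3,0],[-1.7,8,0],[-2.8,13,0],[-3.9,18,0],[-5,23,0],[-6.1,28,0],[-7.1,33,0],[-7.5,34.8,0],[-7.5,34.8,0]],"gripper":[8.5,8.5,8.5,8.5,8.5,8.5,8.5,8.5,8.5]}'
python3 -m inch '{"angular":[[0,0,0],[0,0,0],[0,0,0],[0,0,0],[0,0,0],[0,0,0],[0,0,0],[0,0,0],[0,0,0],[0,0,0]],"dp":[[0,0,-3.5],[0,0,-7],[0,0,-10],[0,0,-11.2],[0,0,-11.7],[0,0,-11.7],[0,0,-11.7],[0,0,-11.7],[0,0,-11.7],[0,0,-11.7]],"gripper":[8.5,8.5,8.5,8.5,8.5,2,2,2,2,2]}'
```

```text
time_s: 7.58
eef_pos: [0.4719, 0.2897, 0.1966]
orientation: [0.0, 0.707, 0.708, -0.0]
force: [0.1, -0.9, -0.3]
grip_width: 0.0851
gripper_force: 0.0
time_s: 8.82
eef_pos: [0.4727, 0.2894, 0.0806]
orientation: [0.0, 0.707, 0.707, 0.001]
force: [-1.6, -0.7, 5.2]
grip_width: 0.0287
gripper_force: 58.8
```

```bash
python3 -m inch '{"angular":[[0,0,0],[0,0,0],[0,0,0],[0,0,0],[0,0,0],[0,0,0],[0,0,0],[0,0,0],[0,0,0],[0,0,0],[0,0,0],[0,0,0]],"dp":[[0,0,2],[0,0,5],[0,0,8],[0.5,-2,8],[1.3,-5,8],[2.3,-8.5,8],[3.4,-12.5,8],[4.5,-16.5,8],[5.6,-20.5,8],[6.6,-24,8],[7.1,-26,8],[7.3,-26.8,8]],"gripper":[2,2,2,2,2,2,2,2,2,2,2,2]}'
python3 -m inch '{"angular":[[0,0,0],[0,0,0],[0,0,0],[0,0,0],[0,0,0],[0,0,0],[0,0,0],[0,0,0]],"dp":[[0,0,-2],[0,0,-4.5],[0,0,-6.5],[0,0,-7.5],[0,0,-8],[0,0,-8.1],[0,0,-8.15],[0,0,-8.15]],"gripper":[2,2,2,2,2,2,2,2]}'
```

```text
time_s: 10.32
eef_pos: [0.5449, 0.0201, 0.1592]
orientation: [-0.0, 0.708, 0.707, -0.0]
force: [-0.7, 0.0, -1.6]
grip_width: 0.0286
gripper_force: 59.3
time_s: 11.32
eef_pos: [0.5456, 0.0211, 0.0787]
orientation: [0.0, 0.707, 0.707, 0.0]
force: [0.3, -1.0, -1.0]
grip_width: 0.0283
gripper_force: 59.3
```

```bash
python3 -m inch '{"angular":[[0,0,0],[0,0,0],[0,0,0]],"dp":[[0,0,-0.05],[0,0,-0.1],[0,0,-0.1]],"gripper":[2,2,2]}'
python3 -m inch '{"angular":[[0,0,0],[0,0,0],[0,0,0],[0,0,0],[0,0,0],[0,0,0],[0,0,0],[0,0,0],[0,0,0]],"dp":[[0,0,0],[0,0,0],[0,0,0],[0,0,0],[0,0,2],[0,0,5],[0,0,8],[0,0,12],[0,0,12]],"gripper":[5,7,8.5,8.5,8.5,8.5,8.5,8.5,8.5]}'
```

```text
time_s: 11.7
eef_pos: [0.5457, 0.021, 0.0786]
orientation: [0.001, 0.707, 0.707, 0.0]
force: [-3.9, 0.6, 12.0]
grip_width: 0.0285
gripper_force: 60.6
time_s: 12.82
eef_pos: [0.5472, 0.0209, 0.2002]
orientation: [0.002, 0.707, 0.707, 0.002]
force: [-0.1, 0.1, 0.4]
grip_width: 0.0851
gripper_force: 0.0
```

```bash
python3 -m inch '{"angular":[[0,0,0],[0,0,0],[0,0,0],[0,0,0],[0,0,0],[0,0,0],[0,0,0],[0,0,0],[0,0,0]],"dp":[[0,3,0.5],[-0.1,7.5,1],[-0.2,12,1.5],[-0.3,16.5,2],[-0.4,21,2.5],[-0.5,23.6,2.5],[-0.5,23.6,2.5],[-0.5,23.6,2.5],[-0.5,23.6,2.5]],"gripper":[8.5,8.5,8.5,8.5,8.5,8.5,8.5,8.5,8.5]}'; python3 w.py w3
python3 - <<'E'
from h import *
im=np.load("pics/wrist.npy");C=cam("wrist")
T=bot.snapshot("top"); np.save("pics/top2.npy",T)
v=np.vstack([im[0:250,100:450],cv2.resize(T[150:290,140:420],(350,175))]); cv2.imwrite("pics/v3.png",cv2.resize(v,None,fx=1.4,fy=1.4)[:,:,::-1])
E
```

```text
time_s: 13.95
eef_pos: [0.5403, 0.2561, 0.222]
orientation: [-0.0, 0.708, 0.707, -0.0]
force: [0.1, -1.4, -0.1]
grip_width: 0.0854
gripper_force: 0.0
13.95 [0.5403 0.2561 0.222 ] yang -0.08 cam [0.541 0.335 0.365] [[1.0, 0.0, -0.0], [0.0, -0.95, 0.31], [-0.0, -0.31, -0.95]]
```

View pics/v3.png

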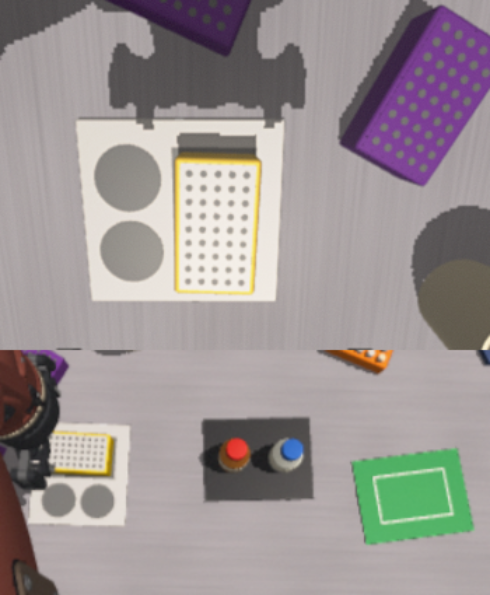

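Both bottles stand upright on the mat, the tray's marks are free, and the box is in plain view. Measuring the box and the marks from this wrist picture.

Run:
```python
from h import *
im=np.load("pics/wrist.npy");C=cam("wrist")
c=blob(im,lambda h,s,v:(h>15)&(h<34)&(s>110)&(v>60),(215,100,300,220)); print("box",rect(C,c,.052),c.min(0),c.max(0))
c=blob(im,lambda h,s,v:(v>205)|(s>90),(140,75,310,220)); print("tray",rect(C,c,.006))
H=cv2.cvtColor(im,cv2.COLOR_RGB2HSV)[...,2]
for r in((160,95,222,155),(163,152,224,205)):
    x0,y0,x1,y1=r; m=np.zeros_like(H); m[y0:y1,x0:x1]=(H[y0:y1,x0:x1]<190)
    c=max(cv2.findContours(m,cv2.RETR_EXTERNAL,cv2.CHAIN_APPROX_NONE)[0],key=cv2.contourArea)[:,0]
    P=ray(C,c,.006)*1000; e=cv2.minEnclosingCircle(P.astype(np.float32)); print("mark",np.round(e[0],1),round(e[1],1))
```

```text
box (array([542. , 260.8]), array([101.4,  58.2]), np.float32(88.4)) [225 109] [286 209]
tray (array([514.1, 258.6]), array([158.5, 146.9]), np.float32(0.0))
mark [472.  288.9] 26.4
mark [472.  228.8] 26.4
```

```bash
python3 -m inch '{"angular":[[0,0,-1.6],[0,0,-1.6],[0,0,-1.6],[0,0,-1.6],[0,0,-1.6],[0,0,-1.6],[0,0,-1.6],[0,0,-1.6]],"dp":[[0.1,0.1,-4],[0.1,0.1,-9],[0.1,0.1,-14],[0.1,0.1,-18],[0.1,0.1,-20],[0.1,0.1,-20.8],[0.1,0.1,-21],[0.1,0.1,-21]],"gripper":[8.5,8.5,8.5,8.5,8.5,8.5,8.5,8.5]}'
python3 -m inch '{"angular":[[0,0,0],[0,0,0],[0,0,0],[0,0,0],[0,0,0]],"dp":[[0,0,0],[0,0,0],[0,0,0],[0,0,0],[0,0,0]],"gripper":[7,6,5,4.5,4.5]}'
```

```text
time_s: 15.05
eef_pos: [0.542, 0.2582, 0.0132]
orientation: [0.0, 0.717, 0.697, 0.001]
force: [0.4, 0.1, 0.3]
grip_width: 0.0847
gripper_force: 0.0
time_s: 15.68
eef_pos: [0.5417, 0.2583, 0.0131]
orientation: [0.0, 0.717, 0.697, 0.001]
force: [-0.6, -0.0, 5.7]
grip_width: 0.0596
gripper_force: 65.2
```

```bash
python3 -m inch '{"angular":[[0,0,0],[0,0,0],[0,0,0],[0,0,0],[0,0,0],[0,0,1],[0,0,2],[0,0,3],[0,0,4],[0,0,5],[0,0,6],[0,0,7]],"dp":[[0,0,2],[0,0,5],[0,0,9],[0,0,13],[0,0,15],[-0.2,-2,15],[-0.5,-5,15],[-0.9,-9,15],[-1.3,-13.5,15],[-1.7,-18,15],[-2.1,-22.5,15],[-2.4,-27,15]],"gripper":[4.5,4.5,4.5,4.5,4.5,4.5,4.5,4.5,4.5,4.5,4.5,4.5]}'
python3 -m inch '{"angular":[[0,0,1],[0,0,2],[0,0,3],[0,0,3.5],[0,0,3.5],[0,0,3.5],[0,0,3.5],[0,0,3.5],[0,0,3.5]],"dp":[[-0.4,-4.5,0],[-0.8,-9,0],[-1.2,-13.5,0],[-1.6,-18,0],[-1.9,-21.5,0],[-2.1,-23.8,0],[-2.2,-24.8,0],[-2.2,-24.8,0],[-2.2,-24.8,0]],"gripper":[4.5,4.5,4.5,4.5,4.5,4.5,4.5,4.5,4.5]}'
python3 w.py w4
python3 - <<'E'
from h import *
S=bot.snapshot("scene"); np.save("pics/scene2.npy",S); im=np.load("pics/wrist.npy")
v=np.hstack([im,S]); cv2.imwrite("pics/v4.png",cv2.resize(v,None,fx=.78,fy=.78)[:,:,::-1])
E
```

```text
time_s: 17.18
eef_pos: [0.5169, -0.0133, 0.1624]
orientation: [0.0, 0.673, 0.74, 0.0]
force: [1.3, -0.2, -1.4]
grip_width: 0.0593
gripper_force: 64.9
time_s: 18.3
eef_pos: [0.4954, -0.2588, 0.1623]
orientation: [-0.0, 0.65, 0.76, 0.0]
force: [-0.2, 0.6, -0.5]
grip_width: 0.0593
gripper_force: 64.8
18.3 [ 0.4954 -0.2588  0.1623] yang 8.94 cam [ 0.483 -0.181  0.305] [[0.99, 0.16, -0.0], [0.15, -0.94, 0.31], [0.05, -0.31, -0.95]]
```

View pics/v4.png

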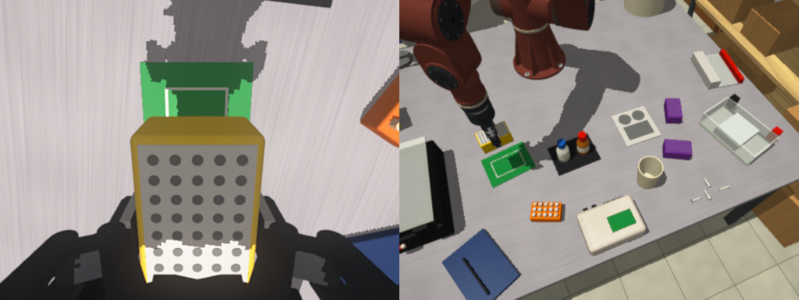

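The box is held level and square, with the bottles still standing on the mat. In the wrist view the far top edge of the box is at about row 177. I'll check where the box sits along the fingers.

Run:
```python
from h import *
im=np.load("pics/wrist.npy");C=cam("wrist");s=bot.sense()
H=cv2.cvtColor(im,cv2.COLOR_RGB2HSV)
for r in range(140,196,3): print(r,im[r,256].tolist(),H[r,256].tolist())
p=s["eef_pos"]; a=np.radians(8.94); u=np.array([-np.sin(a),np.cos(a)])
for r in (150,180,183,186): print(r,((ray(C,[256,r],p[2]-.0131+.052)-p[:2])@u).round(4),((ray(C,[256,r],p[2]-.0131+.006)-p[:2])@u).round(4))
print(proj(C,[*(p[:2]+u*.05),p[2]+.0389]),proj(C,[*(p[:2]+u*.05),p[2]-.0071]))
```

```text
140 [41, 89, 48] [64, 138, 89]
143 [40, 88, 48] [65, 139, 88]
146 [43, 90, 50] [64, 133, 90]
149 [99, 99, 40] [30, 152, 99]
152 [128, 106, 35] [23, 185, 128]
155 [128, 106, 36] [23, 183, 128]
158 [126, 105, 35] [23, 184, 126]
161 [129, 107, 38] [23, 180, 129]
164 [130, 106, 37] [22, 182, 130]
167 [130, 106, 36] [22, 184, 130]
170 [129, 106, 35] [23, 186, 129]
173 [136, 111, 37] [22, 186, 136]
176 [147, 121, 41] [23, 184, 147]
179 [150, 122, 42] [22, 184, 150]
182 [149, 123, 41] [23, 185, 149]
185 [142, 121, 77] [20, 117, 142]
188 [135, 130, 125] [15, 19, 135]
191 [136, 131, 123] [18, 24, 136]
194 [135, 129, 122] [16, 25, 135]
150 [0.0584] [0.0491]
180 [0.0482] [0.0344]
183 [0.0471] [0.0329]
186 [0.0461] [0.0313]
[252.85080136 174.74844986] [252.85529592 148.17677274]
```

```bash
python3 -m inch '{"angular":[[0,0,0],[0,0,0],[0,0,0],[0,0,0],[0,0,0],[0,0,0],[0,0,0],[0,0,0],[0,0,0],[0,0,0]],"dp":[[0,0,-2],[0,0,-5],[0,0,-8],[0,0,-11],[0,0,-13],[0,0,-14.3],[0,0,-14.9],[0,0,-15.1],[0,0,-15.2],[0,0,-15.2]],"gripper":[4.5,4.5,4.5,4.5,4.5,4.5,4.5,4.5,4.5,4.5]}'
```

```text
time_s: 19.65
eef_pos: [0.4956, -0.2601, 0.0111]
orientation: [0.0, 0.65, 0.76, 0.0]
force: [-1.2, 1.3, 4.2]
grip_width: 0.0592
gripper_force: 65.1
```

```bash
python3 -m inch '{"angular":[[0,0,0],[0,0,0],[0,0,0],[0,0,0],[0,0,0],[0,0,0],[0,0,0],[0,0,0],[0,0,0],[0,0,0],[0,0,0]],"dp":[[0,0,0],[0,0,0],[0,0,0],[0,0,0],[0,0,1],[0,0,4],[0,0,8],[0,0,12],[0,0,16],[0,0,19],[0,0,19]],"gripper":[6.5,7.5,8.5,8.5,8.5,8.5,8.5,8.5,8.5,8.5,8.5]}'
python3 w.py w5
python3 - <<'E'
from h import *
im=np.load("pics/wrist.npy");C=cam("wrist")
m=lambda h,s,v:(h>50)&(h<85)&(s>70)
print("pad",rect(C,blob(im,m,(100,20,420,330)),.004))
print("box",rect(C,blob(im,lambda h,s,v:(h>15)&(h<34)&(s>90)&(v>60),(100,20,420,330)),.05))
E
```

```text
time_s: 21.02
eef_pos: [0.4965, -0.2608, 0.2033]
orientation: [0.003, 0.65, 0.76, 0.0]
force: [-0.4, -0.2, 0.1]
grip_width: 0.0849
gripper_force: 0.0
21.025 [ 0.4965 -0.2608  0.2033] yang 8.89 cam [ 0.484 -0.182  0.346] [[0.99, 0.16, 0.0], [0.15, -0.94, 0.31], [0.05, -0.31, -0.95]]
pad (array([ 493.5, -260.3]), array([128.4, 167.9]), np.float32(99.0))
box (array([ 493.9, -256.2]), array([ 58.6, 101.4]), np.float32(99.0))
```

View pics/w5.png

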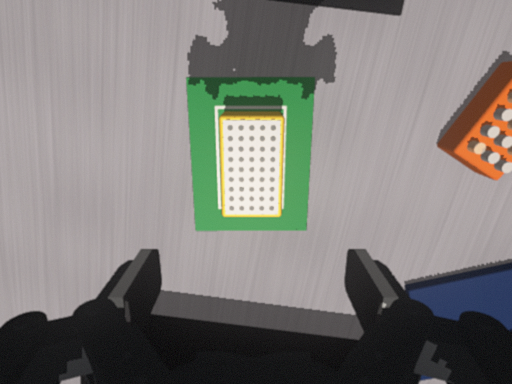

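The box sits inside the white outline, square with the pad (99.0° for both). I'll cross-check its centring with the fixed cameras, since the wrist estimate at box-top height showed a bias of about 2.5 mm earlier.

```bash
python3 -m inch '{"angular":[[0,0,-4],[0,0,-8.9],[0,0,-8.9],[0,0,-8.9],[0,0,-8.9],[0,0,-8.9]],"dp":[[0.5,3,0],[1.5,8,0],[2.6,13,0],[3.8,18,0],[5,23,0],[5,24,0]],"gripper":[8.5,8.5,8.5,8.5,8.5,8.5]}'
python3 - <<'E'
from h import *
for n,roi in(("top",(325,185,425,275)),("scene",(95,165,190,250))):
    im=bot.snapshot(n);C=cam(n);np.save(f"pics/{n}3.npy",im)
    print(n,"pad",rect(C,blob(im,GRN,roi),.004))
    p=blob(im,lambda h,s,v:(h>12)&(h<35)&(s>55)&(v>60),roi); print(" box",rect(C,p,.05),p.min(0),p.max(0))
a=np.load("pics/top3.npy")[185:275,325:425];b=np.load("pics/scene3.npy")[160:250,95:195]
cv2.imwrite("pics/v6.png",cv2.resize(np.hstack([a,b]),None,fx=4,fy=4,interpolation=0)[:,:,::-1])
E
```

```text
time_s: 21.82
eef_pos: [0.5448, -0.0171, 0.1992]
orientation: [-0.001, 0.706, 0.708, -0.0]
force: [0.6, 0.4, -0.6]
grip_width: 0.0852
gripper_force: 0.0Traceback (most recent call last):
  File "<stdin>", line 4, in <module>
  File "h.py", line 17, in blob
    return max(cs,key=cv2.contourArea)[:,0]
           ~~~^^^^^^^^^^^^^^^^^^^^^^^^
ValueError: max() iterable argument is empty
```

Run:
```python
from h import *
a=bot.snapshot("top");b=bot.snapshot("scene");np.save("pics/top3.npy",a);np.save("pics/scene3.npy",b)
cv2.imwrite("pics/v6.png",cv2.resize(np.hstack([a,b]),None,fx=.78,fy=.78)[:,:,::-1])
```

```text
(no output)
```

View pics/v6.png

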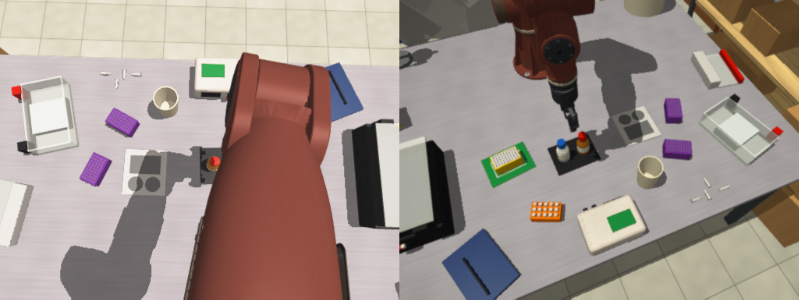

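The arm hides the pad from the top camera here, but the scene view shows the box standing on the pad and both bottles upright. I'll fetch red next and check the box from above once the arm is back at the tray.

```bash
python3 -m inch '{"angular":[[0,0,0],[0,0,0],[0,0,0],[0,0,0],[0,0,0],[0,0,0],[0,0,0],[0,0,0],[0,0,0],[0,0,0],[0,0,0],[0,0,0]],"dp":[[0,4.1,0],[0,4.1,0],[0,4.1,-4],[0,4.1,-8],[0,4.1,-11],[0,4.1,-12.1],[0,4.1,-12.3],[0,4.1,-12.3],[0,4.1,-12.3],[0,4.1,-12.3],[0,4.1,-12.3],[0,4.1,-12.3]],"gripper":[8.5,8.5,8.5,8.5,8.5,8.5,8.5,2,2,2,2,2]}'
python3 -m inch '{"angular":[[0,0,0],[0,0,0],[0,0,0],[0,0,0],[0,0,0],[0,0,0],[0,0,0],[0,0,0],[0,0,0],[0,0,0],[0,0,0],[0,0,0]],"dp":[[0,0,2],[0,0,5],[0,0,8.2],[-0.5,2,8.2],[-1.3,5,8.2],[-2.3,8.5,8.2],[-3.4,12.5,8.2],[-4.5,16.5,8.2],[-5.6,20.5,8.2],[-6.6,24,8.2],[-7.1,26,8.2],[-7.3,26.8,8.2]],"gripper":[2,2,2,2,2,2,2,2,2,2,2,2]}'
python3 -m inch '{"angular":[[0,0,0],[0,0,0],[0,0,0],[0,0,0],[0,0,0],[0,0,0],[0,0,0],[0,0,0]],"dp":[[0,0,-2],[0,0,-4.5],[0,0,-6.5],[0,0,-7.5],[0,0,-7.8],[0,0,-7.9],[0,0,-7.95],[0,0,-7.95]],"gripper":[2,2,2,2,2,2,2,2]}'
```

```text
time_s: 23.48
eef_pos: [0.5457, 0.0211, 0.0781]
orientation: [0.0, 0.707, 0.707, 0.0]
force: [-1.6, -0.2, 5.8]
grip_width: 0.0287
gripper_force: 58.7
time_s: 24.98
eef_pos: [0.4709, 0.2904, 0.1584]
orientation: [-0.0, 0.706, 0.708, -0.001]
force: [0.8, 0.1, -1.3]
grip_width: 0.0285
gripper_force: 59.3
time_s: 25.98
eef_pos: [0.4725, 0.2892, 0.0802]
orientation: [0.0, 0.707, 0.707, 0.0]
force: [-0.5, 0.0, -1.2]
grip_width: 0.0284
gripper_force: 59.3
```

```bash
python3 -m inch '{"angular":[[0,0,0],[0,0,0],[0,0,0]],"dp":[[0,0,-0.05],[0,0,-0.1],[0,0,-0.1]],"gripper":[2,2,2]}'
python3 - <<'E'
from h import *
im=bot.snapshot("top");C=cam("top");np.save("pics/top4.npy",im)
roi=(325,185,425,275)
print("pad",rect(C,blob(im,GRN,roi),.004))
p=blob(im,lambda h,s,v:(h>12)&(h<35)&(s>55)&(v>60),roi); print("box",rect(C,p,.05),p.min(0),p.max(0))
cv2.imwrite("pics/v7.png",cv2.resize(im[185:275,325:425],None,fx=6,fy=6,interpolation=0)[:,:,::-1])
E
```

```text
time_s: 26.35
eef_pos: [0.4726, 0.2894, 0.0801]
orientation: [0.0, 0.707, 0.707, 0.001]
force: [-2.8, -0.7, 11.8]
grip_width: 0.0284
gripper_force: 60.6
pad (array([ 494.8, -260.9]), array([129.3, 168.9]), np.float32(98.9))
box (array([ 494.8, -252.9]), array([ 61. , 111.2]), np.float32(98.4)) [356 218] [400 245]
```

View pics/v7.png

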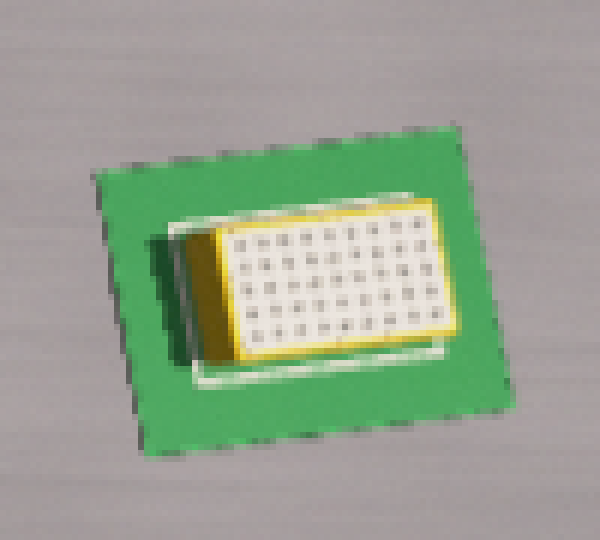

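From above, the box stands square inside the outline with a uniform margin. Its left bottom edge is at about (357.7,235) and its right top edge at about (399.6,229.3). Checking these numerically, then releasing red.

```bash
python3 - <<'E'
from h import *
C=cam("top"); c=np.array([.4948,-.2609]); a=np.radians(98.9); u=np.array([np.cos(a),np.sin(a)])
for p,z in(([357.7,234.9],.004),([399.4,229.2],.05)): print(((ray(C,p,z)[0]-c)@u).round(4))
E
python3 -m inch '{"angular":[[0,0,0],[0,0,0],[0,0,0],[0,0,0],[0,0,0],[0,0,0],[0,0,0],[0,0,0],[0,0,0]],"dp":[[0,0,0],[0,0,0],[0,0,0],[0,0,0],[0,0,2],[0,0,5],[0,0,8],[0,0,12],[0,0,12]],"gripper":[5,7,8.5,8.5,8.5,8.5,8.5,8.5,8.5]}'
python3 -m inch '{"angular":[[0,0,0],[0,0,0],[0,0,0],[0,0,0],[0,0,0],[0,0,0],[0,0,0],[0,0,0],[0,0,0],[0,0,0]],"dp":[[0.6,-3,0],[1.7,-8,0],[2.8,-13,0],[3.9,-18,0],[5,-23,0],[6.1,-28,0],[7.1,-33,0],[7.5,-34.8,0],[7.5,-34.8,0],[7.5,-34.8,0]],"gripper":[8.5,8.5,8.5,8.5,8.5,8.5,8.5,8.5,8.5,8.5]}'
```

```text
0.0482
-0.0487
time_s: 27.52
eef_pos: [0.474, 0.2899, 0.2017]
orientation: [0.001, 0.707, 0.707, 0.002]
force: [0.2, -0.4, -0.6]
grip_width: 0.0848
gripper_force: 0.0
time_s: 28.78
eef_pos: [0.5468, -0.0578, 0.1984]
orientation: [-0.001, 0.707, 0.707, -0.0]
force: [0.2, 0.3, -0.7]
grip_width: 0.0847
gripper_force: 0.0
```

```bash
python3 -m inch '{"angular":[[0,0,0],[0,0,0],[0,0,0],[0,0,0],[0,0,0],[0,0,0],[0,0,0],[0,0,0],[0,0,0],[0,0,0]],"dp":[[0,0,-4],[0,0,-8],[0,0,-11],[0,0,-11.9],[0,0,-12.1],[0,0,-12.1],[0,0,-12.1],[0,0,-12.1],[0,0,-12.1],[0,0,-12.1]],"gripper":[8.5,8.5,8.5,8.5,8.5,2,2,2,2,2]}'
python3 -m inch '{"angular":[[0,0,0],[0,0,0],[0,0,0],[0,0,0],[0,0,0],[0,0,0],[0,0,0],[0,0,0],[0,0,0],[0,0,0],[0,0,0],[0,0,0]],"dp":[[0,0,2],[0,0,5],[0,0,8.2],[-0.5,2,8.2],[-1.3,5,8.2],[-2.3,9,8.2],[-3.5,13.5,8.2],[-4.7,18,8.2],[-5.9,22.5,8.2],[-6.8,26,8.2],[-7.3,28,8.2],[-7.5,28.7,8.2]],"gripper":[2,2,2,2,2,2,2,2,2,2,2,2]}'
python3 -m inch '{"angular":[[0,0,0],[0,0,0],[0,0,0],[0,0,0],[0,0,0],[0,0,0],[0,0,0],[0,0,0],[0,0,0]],"dp":[[0,0,-2],[0,0,-4.5],[0,0,-6.5],[0,0,-7.5],[0,0,-7.8],[0,0,-7.9],[0,0,-8],[0,0,-8.05],[0,0,-8.05]],"gripper":[2,2,2,2,2,2,2,2,2]}'
```

```text
time_s: 30.02
eef_pos: [0.5476, -0.0591, 0.0786]
orientation: [0.0, 0.707, 0.707, 0.0]
force: [-1.6, 0.3, 5.7]
grip_width: 0.0286
gripper_force: 58.7
time_s: 31.52
eef_pos: [0.4709, 0.2293, 0.159]
orientation: [-0.0, 0.707, 0.708, -0.001]
force: [1.2, 0.1, -0.6]
grip_width: 0.0285
gripper_force: 59.3
time_s: 32.65
eef_pos: [0.4728, 0.2283, 0.0806]
orientation: [0.0, 0.707, 0.707, 0.001]
force: [-2.6, -1.4, 8.0]
grip_width: 0.0285
gripper_force: 60.2
```

Contact at 8 N. Releasing, backing away, and checking.

```bash
python3 -m inch '{"angular":[[0,0,0],[0,0,0],[0,0,0],[0,0,0],[0,0,0],[0,0,0],[0,0,0],[0,0,0],[0,0,0],[0,0,0],[0,0,0],[0,0,0]],"dp":[[0,0,0],[0,0,0],[0,0,0],[0,0,0],[0,0,2],[0,0,5],[0,0,9],[0,0,13],[0,-4,16],[-2,-9,16],[-4,-14,16],[-4,-14,16]],"gripper":[5,7,8.5,8.5,8.5,8.5,8.5,8.5,8.5,8.5,8.5,8.5]}'
python3 - <<'E'
from h import *
T=bot.snapshot("top");C=cam("top");S=bot.snapshot("scene");D=cam("scene")
for n,f,r,q in(("red",RED,(155,222,180,248),(298,118,320,138)),("blue",BLUE,(178,222,205,248),(280,122,302,145))):
  for C_,I,ro,k in((C,T,r,.103),(D,S,q,.099)):
    try:
      c=blob(I,f,ro); m=cv2.moments(c[:,None]); m=np.array([m["m10"],m["m01"]])/m["m00"]; print(n,len(c),m.round(1),ray(C_,m,k).round(4))
    except ValueError: print(n,"hidden")
cv2.imwrite("pics/v8.png",cv2.resize(np.hstack([T,S]),None,fx=.78,fy=.78)[:,:,::-1])
E
```

```text
time_s: 34.15
eef_pos: [0.4312, 0.0857, 0.2395]
orientation: [0.0, 0.709, 0.706, -0.0]
force: [-0.3, 1.2, -0.6]
grip_width: 0.0845
gripper_force: 0.0
red 24 [161.5 232.6] [[0.4724 0.2962]]
red 30 [309.2 127.7] [[0.47   0.2914]]
blue hidden
blue 30 [291.3 133.5] [[0.4706 0.2315]]
```

View pics/v8.png

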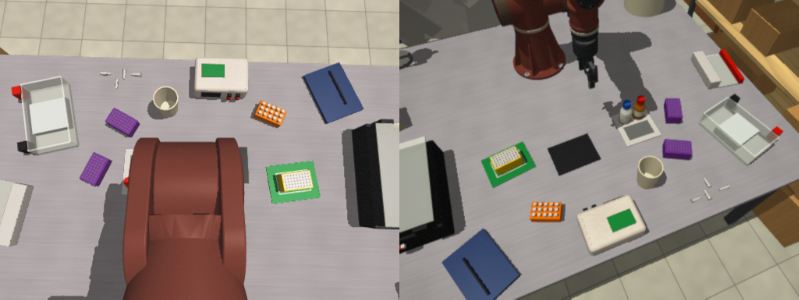

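The final view shows both bottles upright on the tray. The scene camera puts their caps within about 1 mm of where they started (red at pixel (309.2,127.7), was (309.1,127.8); blue at (291.3,133.5), was (291,133.5)). The box is on the pad, and the beaker and rack are where they were. Handing in.

```bash
python3 -c "
from workcell import bot
print(bot.sign_off())"
```

```text
the job is handed in; nothing more can be done
None
```

The job is done and handed in at about 34 s: the tip box is centred and square on the green pad, and both bottles are back upright on their own tray marks, within about 1 mm of where they started.

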